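# Let the long paint can out of its gravity rack

## Robot

A 6-joint arm with a two-finger parallel gripper is mounted at the origin on the work surface. World frame = base frame: x ahead of the robot, y to its left, z up, the work surface at z = 0. Lengths are in mm, angles in rad, forces in N, time in s.
With the tool pointing down it reaches from about 300 to 775 mm from the base axis. Payload 14.6 kg.
Tool frame: the origin (TCP) lies on the centre line of the jaws, within the pads' length; the fingertips stand 8 mm ahead of it and the grasp point (between the pads) lies 11 mm behind it; z points along the fingers, y is the direction in which the jaws open and shut (so a half turn about z gives the same grasp; the last joint's range is limited). The gripper opens to 94 mm and grips with 3 to 60 N. Pads are 16 mm wide; open, the fingers measure 119 mm over their backs; the gripper's body (75 mm by 177 mm) begins 78 mm behind the grasp point.
Start: joints at [1.194, 0.3, 1.521, -0, 1.321, -0.067], TCP at [167.675, 523.808, 213.446] pointing down, gripper open.
Joint ranges: [-3.03, 3.03], [-0.79, 2.21], [0.23, 2.52], [-1.04, 4.18], [0, 3.07], [-2.55, 2.55]. Speed limits (rad/s): [2.22, 2.22, 2.57, 3.14, 3.14, 3.14].

## Interface

Orientations are given as [roll, pitch, yaw] about the fixed x, y, z axes, in that order (R = Rz(yaw) Ry(pitch) Rx(roll)).
In Python, from cell import read_state, cams, manip gives the robot as it stands.
- The arm moves only by the shell command python3 -m handwheel 'ROWS' [OPENING] [FORCE]. ROWS is JSON, a list of rows, each a list of 4 numbers: the shift along the tool's x, y, z in m, then the turn about the tool's z in degrees. In form: [[dx, dy, dz, turn], ...]. A call has 1 to 5 rows; each row is the pose to reach, as a shift and turn from the pose measured when the call began, along the tool's axes at that moment; what a row does not reach only later rows make up. A row lasts 1/8 s, in which the tool goes at most 62.5 mm and 10.7 degrees, less where a joint would pass 70% of its speed; a pose out of reach is approached as far as the arm can. A call with a gripper value outside its range is refused whole. OPENING is the closure, from 0 (fully open) to 1 (shut), set as the call begins (- or left out, the last holds). The fingers move at their own pace and stop on an object; FORCE is the grip in N (left out, the last holds). Time passes only in rows, so rows that repeat a pose let the fingers close. It gives the time, the measured TCP pose, the force and the opening at its end, in the units of the state.
- read_state(): the state, without advancing time (a new reading comes with each control period).
- cams.camera(name): name is "side" or "top"; returns the picture (400x640x3 uint8, red, green, blue); there is no depth.
- cams.get_calibration(name): a dict with "vertical_fov" (degrees; the focal length in pixels is half the picture's height over the tangent of half this angle, whatever the lens; pixels are square), "cx", "cy" (the principal point, pixels), "R" (3x3) and "t" (3): a world point X has camera coordinates R X + t. Camera axes: x right, y down, z forward; pixel columns grow to the right and rows downward; lengths in mm; the calibration is good to about 2 mm. A picture is of the moment at which its call begins. get_calibration takes no time and is no camera call.
- manip.sign_off(): hands the job in, once; it reports no verdict.
The state is a dict: "clock": time; "joints": joint angles; "qd": joint speeds; "effort": joint torques, N m; "eef_pos": TCP position; "eef_rot": TCP orientation; "wrist_force": force on the tool from outside, world axes, zero at the start; "moment": the same for the moment, N m; "finger_gap": finger opening in mm.
Only numpy, scipy, OpenCV 4.12 (cv2) and the standard library are available. Lean on these libraries where they do the work, as an engineer would, in place of code of your own. Each camera call takes 0.05 s, during which the arm holds its last target. There are 200 camera calls.

## Task

Two plywood gravity racks on the studio desk each keep one can behind a sprung lift-up gate. On the rack that holds the long can, pull the gate straight up by its wooden grip as far as it will go, let the can roll down to the lip at the low end, and then let the gate go back down fully shut and let go of it. Leave the other rack's gate, with the short tin, shut.

Things in the scene. Friction and masses are not known exactly. Their poses are not given: they have to be found in the camera images.
- rack_long: Fixed plywood rack, lane 106 mm wide, sloping 12 deg down to a lip at its -x end. Origin on the desk under the gate; x up the lane, y across, z up; yaw to +-20 deg. The shut gate's wooden grip is 16 (x) by 36 (y) by 30 (z) mm, centred at (0, 0, 185); pinch it from above across the 16. Posts 168 high, gate plate top 140. A can that rolled out rests at the lip, axis at x -65, z 60.
- gate_long (a joint): Lift of rack_long's gate in m: 0 shut, 0.080 up at its stop. The grip rises straight up with it. Hidden springs and its weight pull it down (4 N at the start, 8 N at the stop) and shut it whenever it is let go.
- can_long: Long steel can with a paper band, 53 mm diameter, 100 mm long, 0.18 kg, lying across rack_long's lane behind the gate. Origin at its middle on its axis, y along the axis. It rolls out by itself once the gate is up more than 50 mm, and reaches the lip in under a second.
- gate_short (a joint): Lift in m, 0 shut, of the gate of the other rack: built alike but narrower (lane 52 mm), 0.24 m or more to the left or right of rack_long, holding a short tin 62 mm in diameter and 46 mm long. It stays shut.

How it is judged:
By the outcome, as a careful person would: the job done as asked, in the order asked, and still so for the second after the job is handed in, with the robot touching nothing.
It also fails if it takes over 38 s, if anything falls off the work surface, if the arm or the gripper's body presses on something with over 40 N, if the wrist force passes 120 N, or if a joint passes its speed limit or range.

## Working session

There is one attempt and no reset: what is moved stays moved. The work goes in short steps, Python scripts to look and compute and a shell command to move; the robot and the scene stay as the last step left them, time stands still between calls to the robot, and variables do not carry over. Pictures are saved under pics/ and viewed, about 8 in all and at most 12, crops included, and the job is handed in when it is done.

```bash
mkdir -p pics; ls; python3 - <<'E'
from cell import read_state, cams
import cv2,numpy as np
for n in("side","top"):
    im=cams.camera(n); cv2.imwrite(f"pics/{n}0.png",im[:,:,::-1]); c=cams.get_calibration(n)
    print(n,c, "campos",-np.array(c["R"]).T@np.array(c["t"]))
print(read_state())
E
```

```text
pics
side {'vertical_fov': 42.04983349336578, 'cx': 325.5776943782993, 'cy': 196.12178142849552, 'R': array([[-0.92449987, -0.38071296, -0.01891106],
       [-0.25154882,  0.64661726, -0.72014534],
       [ 0.28639688, -0.66101722, -0.69356547]]), 't': array([530.18037623, 218.64358187, 964.02961646])} campos [269.05615036 697.70800415 836.09908357]
top {'vertical_fov': 47.10754624411243, 'cx': 315.97735274026303, 'cy': 194.29335077326107, 'R': array([[-0.01812916, -0.99933179, -0.03173807],
       [-0.99801554,  0.02000153, -0.05970692],
       [ 0.06030184,  0.03059265, -0.99771127]]), 't': array([  25.75633741,  611.60140584, 1012.94269696])} campos [ 549.77234468  -17.48244079 1047.95863905]
{'clock': 0.1, 'joints': array([ 1.19437613e+00,  3.00404648e-01,  1.52152436e+00,  1.02474429e-05,
        1.32073113e+00, -6.65483744e-02]), 'qd': array([ 3.61628413e-04, -1.42473591e-03, -2.54691263e-03,  6.85371941e-05,
        8.71613709e-04,  2.24096418e-03]), 'effort': array([ 2.04378237e-03, -5.32640219e+01, -3.53283691e+01,  7.09781866e-02,
        2.34365434e-02, -7.67713641e-05]), 'eef_pos': array([167.60070941, 523.59174391, 212.94678039]), 'eef_rot': array([-3.14052819e+00, -8.08907610e-05,  2.83171825e+00]), 'wrist_force': array([0.20502774, 0.67405245, 0.30341472]), 'moment': array([-0.00695046, -0.00147395, -0.02490782]), 'finger_gap': 93.9423863313486}
```

View pics/top0.png

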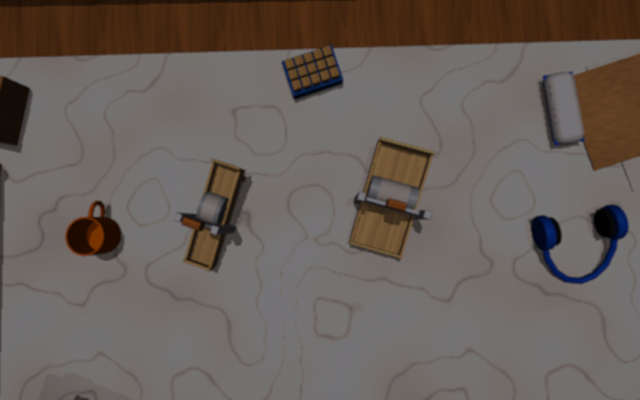

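View pics/side0.png

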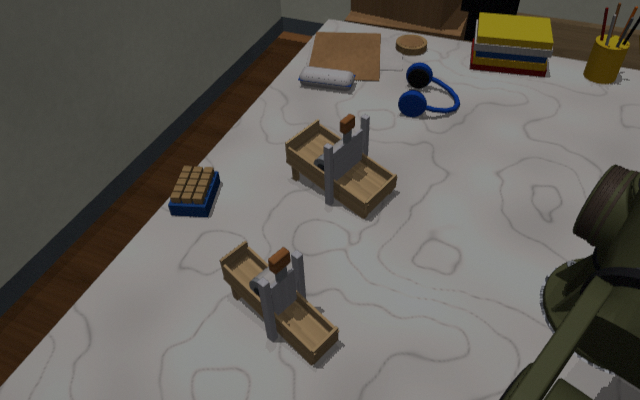

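The wide rack, with the long can, is on the right in the top view, grip near (396,205). In the side view that grip is near (347,124). The narrow rack is on the left, grip near (191,224).

```bash
cat > h.py <<'E'
import numpy as np,cv2
from cell import read_state,cams
def ray(n,p):
    c=cams.get_calibration(n);R=np.array(c["R"]);t=np.array(c["t"])
    f=200/np.tan(np.radians(c["vertical_fov"]/2))
    d=R.T@np.array([(p[0]-c["cx"])/f,(p[1]-c["cy"])/f,1]);return -R.T@t,d/np.linalg.norm(d)
def onz(n,p,z):
    o,d=ray(n,p);return o+d*(z-o[2])/d[2]
def tri(p,q):
    o,d=ray("top",p);a,b=ray("side",q)
    s=np.linalg.lstsq(np.c_[d,-b],a-o,rcond=None)[0];P,Q=o+s[0]*d,a+s[1]*b
    return (P+Q)/2,np.linalg.norm(P-Q)
def grip(im,box):
    x0,y0,x1,y1=box;h=cv2.cvtColor(im[y0:y1,x0:x1],cv2.COLOR_RGB2HSV)
    m=cv2.inRange(h,(4,140,50),(16,255,255))
    n,l,s,c=cv2.connectedComponentsWithStats(m)
    i=1+np.argmax(s[1:,4]);print(s[i],c[i]+[x0,y0])
    return c[i]+[x0,y0],cv2.minAreaRect(np.argwhere(l==i)[:,::-1].astype(np.float32))
E
python3 - <<'E'
from h import *
T=cv2.imread("pics/top0.png")[:,:,::-1].copy();S=cv2.imread("pics/side0.png")[:,:,::-1].copy()
p,r=grip(T,(370,190,425,222));q,rs=grip(S,(330,105,365,140))
print(r,rs,tri(p,q)); print("top@195",onz("top",p,195))
# rack outline corners: plywood mask
h=cv2.cvtColor(T[130:265,340:440],cv2.COLOR_RGB2HSV);m=cv2.inRange(h,(10,60,40),(28,255,255))
pts=np.argwhere(m>0)[:,::-1].astype(np.float32)+[340,130];print(cv2.minAreaRect(pts.astype(np.float32)),len(pts))
a=onz("top",(360,200),168);b=onz("top",(427,214),168);print("posts",a,b,np.degrees(np.arctan2(a[0]-b[0],b[1]-a[1])),"mid",(a+b)/2)
big=cv2.resize(T[130:270,330:450],None,fx=5,fy=4.2857,interpolation=cv2.INTER_CUBIC)
big=np.hstack([cv2.resize(T[130:270,340:440],(400,560),interpolation=3),cv2.resize(S[90:220,280:400],(400,560),interpolation=3)])
cv2.imwrite("pics/z.png",np.clip(big[:,:,::-1]*1.8,0,255).astype(np.uint8))
E
```

```text
[ 17   9  19  12 144] [396.  204.5]
[11 10 14 10 71] [346.97183099 119.08450704]
((26.000001907348633, 14.499999046325684), (18.675243377685547, 7.761139392852783), 14.03624439239502) ((17.020002365112305, 13.860000610351562), (5.400000095367432, 13.40000057220459), 53.13010025024414) (array([ 578.83620994, -138.64501851,  199.57660724]), np.float64(0.9461456353534203))
top@195 [ 579.43645325 -139.12645233  195.        ]
((390.7821044921875, 197.4365997314453), (57.611717224121094, 113.56491088867188), 16.22019386291504) 4974
posts [590.32031851 -74.63642156 168.        ] [ 561.16212725 -201.14368875  168.        ] 167.02077555157925 mid [ 575.74122288 -137.89005515  168.        ]
```

View pics/z.png

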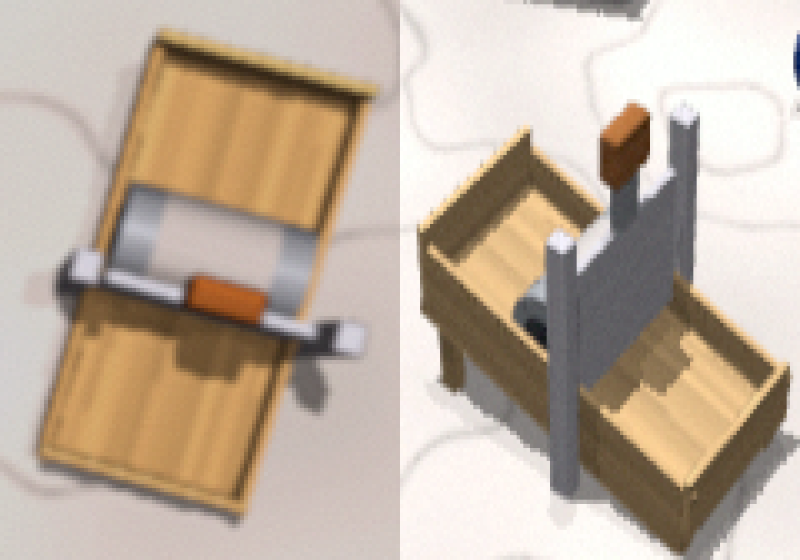

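Grip is at about (578,-138) with its top at z 200, and the rack's yaw is about -14°. The lip end faces the robot. First I rise, then swing over.

```bash
cat >> h.py <<'E'
from scipy.spatial.transform import Rotation as Ro
def go(x,y,z,yaw):
    s=read_state();R=Ro.from_euler("xyz",s["eef_rot"]);w=np.degrees(s["eef_rot"][2])
    print("t",round(s["clock"],2),"tcp",s["eef_pos"].round(1),np.degrees(s["eef_rot"]).round(1),"shift",(R.inv().apply(np.array([x,y,z])-s["eef_pos"])/1000).round(4),"turn",round((w-yaw+180)%360-180,1),"F",s["wrist_force"].round(1),"gap",s["finger_gap"].round(1))
E
python3 -m handwheel '[[0,0,-0.04,0],[0,0,-0.09,0],[-0.03,-0.025,-0.1,5],[-0.065,-0.055,-0.1,10],[-0.11,-0.095,-0.1,17]]' 0 40
python3 -c "from h import *;go(578,-138,310,76)"
```

```text
clock: 0.72
eef_pos: [243.7, 398.6, 312.7]
eef_rot: [-3.14, 0.0, 2.533]
wrist_force: [1.2, 0.9, 0.4]
finger_gap: 94.4Traceback (most recent call last):
  File "<string>", line 1, in <module>
    from h import *;go(578,-138,310,76)
                    ~~^^^^^^^^^^^^^^^^^
  File "h.py", line 22, in go
    print("t",round(s["clock"],2),"tcp",s["eef_pos"].round(1),np.degrees(s["eef_rot"]).round(1),"shift",(R.inv().apply(np.array([x,y,z])-s["eef_pos"])/1000).round(4),"turn",round((w-yaw+180)%360-180,1),"F",s["wrist_force"].round(1),"gap",s["finger_gap"].round(1))
                                                                                                                                                                                                                                              ^^^^^^^^^^^^^^^^^^^^^
AttributeError: 'float' object has no attribute 'round'
```

```bash
sed -i 's/s\["finger_gap"\].round(1)/round(s["finger_gap"],1)/' h.py
python3 -c "from h import *;go(578,-138,310,76)"
```

```text
t 0.72 tcp [243.7 398.6 312.7] [-179.9    0.   145.1] shift [-0.5811 -0.249   0.0032] turn 69.1 F [1.2 0.9 0.4] gap 94.4
```

```bash
python3 -m handwheel '[[-0.05,-0.02,0,8],[-0.1,-0.04,0,16],[-0.15,-0.06,0,25],[-0.2,-0.085,0,34],[-0.25,-0.107,0,42]]' >/dev/null
python3 -c "from h import *;go(578,-138,310,76)"
```

```text
t 1.35 tcp [388.1 166.1 312.8] [-1.799e+02  1.000e-01  1.028e+02] shift [-0.3387  0.1176  0.0031] turn 26.8 F [0.3 0.3 0.3] gap 94.2
```

```bash
python3 -m handwheel '[[-0.055,0.02,0,6],[-0.11,0.04,0,12],[-0.165,0.06,0,18],[-0.22,0.08,0,23],[-0.27,0.095,0,26.8]]' >/dev/null
python3 -c "from h import *;go(578,-138,250,76)"
```

```text
t 1.98 tcp [541.4 -78.  312.6] [-1.799e+02  1.000e-01  7.590e+01] shift [-0.0492  0.0502  0.0626] turn -0.1 F [ 0.4  0.9 -0.4] gap 94.0
```

```bash
python3 -m handwheel '[[-0.03,0.03,0.01,0],[-0.049,0.05,0.03,0],[-0.049,0.05,0.06,0],[-0.049,0.05,0.062,0],[-0.049,0.05,0.062,0]]' >/dev/null
python3 - <<'E'
from h import *
go(578,-138,176,76)
T=cams.camera("top");S=cams.camera("side")
cv2.imwrite("pics/a.png",np.clip(np.hstack([cv2.resize(T[130:270,340:440],(400,560),interpolation=3),cv2.resize(S[60:220,290:400],(400,560),interpolation=3)])[:,:,::-1]*1.8,0,255).astype(np.uint8))
E
```

```text
t 2.6 tcp [ 578.1 -137.6  251.7] [-1.80e+02  1.00e-01  7.59e+01] shift [-0.0003  0.0001  0.0757] turn -0.1 F [-0.8  0.2  0.2] gap 93.7
```

View pics/a.png

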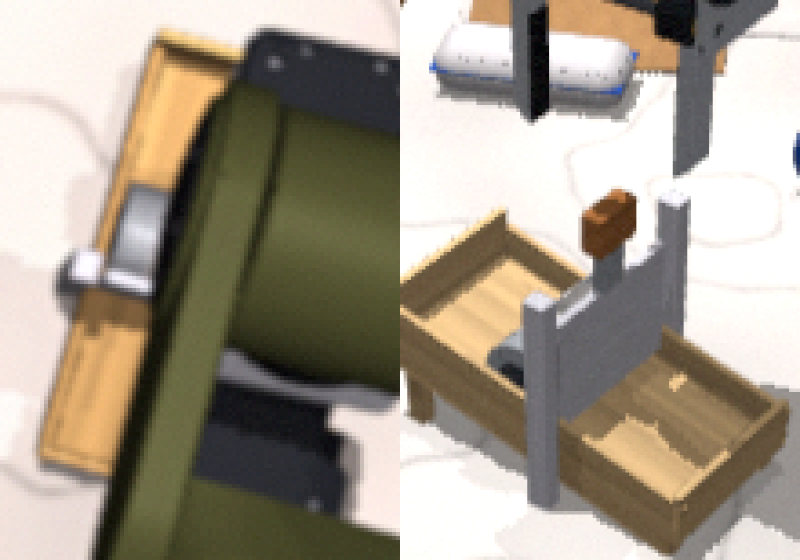

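The side view shows the fingers straddling the grip evenly above it; the left fingertip is near (535,110) and the right one near (690,165) in the crop, with the grip between them. I descend next.

```bash
python3 -m handwheel '[[0,0,0.03,0],[0,0,0.055,0],[0,0,0.075,0],[0,0,0.075,0],[0,0,0.075,0]]' >/dev/null
python3 - <<'E'
from h import *
go(578,-138,177,76)
S=cams.camera("side")
cv2.imwrite("pics/b.png",np.clip(cv2.resize(S[60:220,290:400],(400,560),interpolation=3)[:,:,::-1]*1.8,0,255).astype(np.uint8))
E
```

```text
t 3.33 tcp [ 578.8 -137.8  178.8] [1.798e+02 1.000e-01 7.590e+01] shift [-0.0004 -0.0007  0.0018] turn -0.1 F [-0.   0.3  0.5] gap 94.1
```

View pics/b.png

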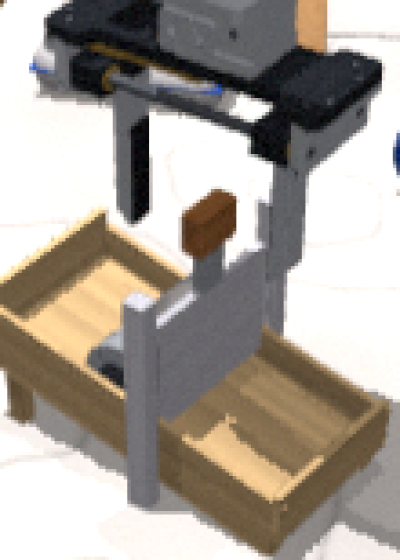

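The fingertips, near (135,222) and (285,265), have their midpoint just under the grip centre (210,225). The alignment is good, so I close.

```bash
python3 -m handwheel '[[0,0,0,0],[0,0,0,0],[0,0,0,0],[0,0,0,0],[0,0,0,0]]' 1 20 >/dev/null
python3 -c "from h import *;go(578,-138,257,76)"
```

```text
t 4.0 tcp [ 578.8 -137.8  178.7] [1.798e+02 1.000e-01 7.590e+01] shift [-0.0005 -0.0005 -0.0783] turn -0.1 F [-0.1  0.8 -0.4] gap 47.3
```

```bash
python3 -m handwheel '[[0,0,0,0],[0,0,0,0],[0,0,0,0],[0,0,0,0],[0,0,0,0]]' 1 20 >/dev/null
python3 -c "from h import *;go(578,-138,257,76)"
```

```text
t 4.62 tcp [ 579.4 -138.   178.8] [1.797e+02 1.000e-01 7.590e+01] shift [-0.0005 -0.001  -0.0782] turn -0.1 F [ 6.8 -2.7 -2.1] gap 16.4
```

Gripped at a 16.4 mm gap. Now I lift, easing the small lateral offset as I go.

```bash
python3 -m handwheel '[[0,0.001,0,0],[0,0.001,-0.015,0],[0,0.001,-0.03,0],[0,0.001,-0.045,0],[0,0.001,-0.045,0]]' 1 40 >/dev/null
python3 -c "from h import *;go(579.5,-138,258.8,76)"
```

```text
t 5.25 tcp [ 579.7 -138.   225.2] [1.798e+02 1.000e-01 7.590e+01] shift [-0.0001 -0.     -0.0336] turn -0.1 F [-6.3  1.1 -6.9] gap 16.1
```

```bash
python3 -m handwheel '[[0,0,-0.015,0],[0,0,-0.027,0],[0,0,-0.032,0],[0,0,-0.034,0],[0,0,-0.034,0]]' >/dev/null
python3 -c "from h import *;go(579.5,-138,258.8,76)"
```

```text
t 5.88 tcp [ 579.6 -138.   258.9] [1.798e+02 1.000e-01 7.590e+01] shift [-0.     -0.0001  0.0001] turn -0.1 F [ -0.4  -1.3 -10.8] gap 15.9
```

```bash
python3 -m handwheel '[[0,0,-0.001,0],[0,0,-0.002,0],[0,0,-0.002,0]]' >/dev/null
python3 - <<'E'
from h import *
go(579.5,-138,258.8,76)
S=cams.camera("side")
cv2.imwrite("pics/c.png",np.clip(cv2.resize(S[60:220,290:400],(400,560),interpolation=3)[:,:,::-1]*1.8,0,255).astype(np.uint8))
E
```

```text
t 6.25 tcp [ 579.5 -138.   259. ] [1.799e+02 1.000e-01 7.590e+01] shift [-0.      0.      0.0002] turn -0.1 F [  5.   -2.3 -26.7] gap 16.0
```

View pics/c.png

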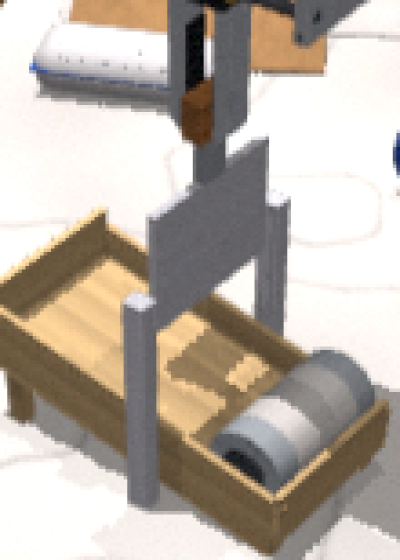

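The force rose to 27 N with no further motion, so the gate is at its stop. The can lies at the lip, near (295,410) in the crop. I let it settle briefly, then lower.

```bash
python3 -m handwheel '[[0,0,0,0],[0,0,0,0],[0,0,0,0],[0,0,0,0],[0,0,0,0]]' >/dev/null
python3 -m handwheel '[[0,0,0.01,0],[0,0,0.025,0],[0,0,0.04,0],[0,0,0.04,0],[0,0,0.04,0]]' >/dev/null
python3 -c "from h import *;go(579.5,-138,178.8,76)"
```

```text
t 7.55 tcp [ 579.6 -138.   219.2] [1.799e+02 1.000e-01 7.590e+01] shift [ 0.     -0.0002  0.0404] turn -0.1 F [-1.4 -0.5 -5.9] gap 16.1
```

```bash
python3 -m handwheel '[[0,0,0.015,0],[0,0,0.03,0],[0,0,0.038,0],[0,0,0.04,0],[0,0,0.04,0]]' >/dev/null
python3 -c "from h import *;go(579.5,-138,178.8,76)"
```

```text
t 8.18 tcp [ 579.6 -138.   179.3] [1.799e+02 1.000e-01 7.590e+01] shift [-0.     -0.0001  0.0005] turn -0.1 F [-3.2  1.7 -4.3] gap 16.0
```

```bash
python3 -m handwheel '[[0,0,0.0006,0],[0,0,0.0006,0],[0,0,0.0006,0]]' >/dev/null
python3 -c "from h import *;go(579.5,-138,178.8,76)"
python3 -m handwheel '[[0,0,0,0],[0,0,0,0],[0,0,0,0],[0,0,0,0],[0,0,0,0]]' 0 40 >/dev/null
python3 -m handwheel '[[0,0,0,0],[0,0,0,0],[0,0,0,0],[0,0,0,0],[0,0,0,0]]' 0 40 >/dev/null
python3 -c "from h import *;go(579.5,-138,310,76)"
```

```text
t 8.55 tcp [ 579.6 -138.   178.8] [1.799e+02 1.000e-01 7.590e+01] shift [-0.     -0.0001  0.    ] turn -0.1 F [-3.   0.7 -4.4] gap 16.0
t 9.8 tcp [ 579.7 -138.   178.9] [1.799e+02 1.000e-01 7.590e+01] shift [-2.000e-04  1.000e-04 -1.311e-01] turn -0.1 F [-0.5  0.2 -0.7] gap 93.7
```

Released; I retract straight up, then back away toward the robot (tool -y) for a clear view.

```bash
python3 -m handwheel '[[0,0,-0.03,0],[0,0,-0.075,0],[0,0,-0.12,0],[0,0,-0.15,0],[0,0,-0.15,0]]' >/dev/null
python3 -m handwheel '[[0,-0.04,0,0],[0,-0.09,0,0],[0,-0.14,0,0],[0,-0.18,0,0],[0,-0.18,0,0]]' >/dev/null
python3 - <<'E'
from h import *
go(579.5,-138,310,76)
T=cams.camera("top");S=cams.camera("side")
p,_=grip(T,(370,190,425,222));q,_=grip(S,(330,105,365,140));print(tri(p,q))
cv2.imwrite("pics/d.png",np.clip(np.hstack([cv2.resize(T[130:270,340:440],(300,420),interpolation=3),cv2.resize(S[90:370,210:410],(450,600),interpolation=3)[:420] if 0 else cv2.resize(S[90:370,210:410],(300,420),interpolation=3)])[:,:,::-1]*1.8,0,255).astype(np.uint8))
E
```

```text
t 11.05 tcp [403.8 -93.5 329.5] [1.796e+02 1.000e-01 7.590e+01] shift [-0.0003  0.1812  0.0207] turn -0.1 F [-0.1  0.2 -0.2] gap 94.2
[ 17   8  21  13 177] [396.23163842 203.8079096 ]
[11 10 14 10 74] [346.85135135 119.24324324]
(array([ 579.78855898, -139.40903491,  198.41628057]), np.float64(1.7086772486691388))
```

View pics/d.png

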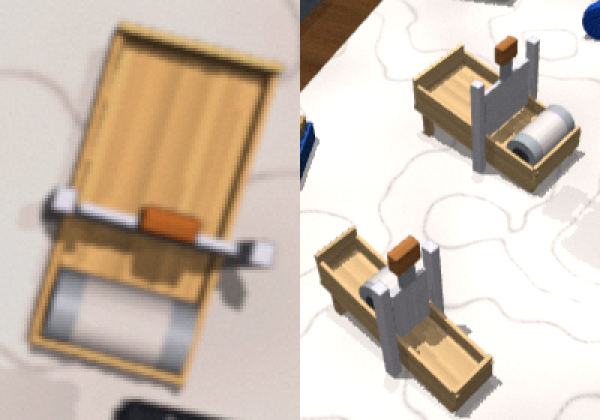

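The can is at the lip, the long rack's gate is shut with its grip back at its original spot, and the short rack is untouched. The arm is clear of everything.

```bash
python3 -c "from cell import manip;print(manip.sign_off())"
```

```text
the job is handed in; nothing more can be done
None
```

The job is done and handed in at about 11 s on the robot's clock. I pulled the long-can rack's gate up by its grip until it stopped, at about 80 mm. There the wrist force rose to about 27 N with no further motion. I let the can roll to the lip, lowered the gate fully, released it and backed away.

**Last checks:** The final pictures show the can resting at the lip and the long rack's gate shut. The grip measured within about 1.5 mm of where it started. The other rack's gate is shut with the short tin behind it, and the gripper is open and touching nothing.

No check failed or disagreed.

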